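# Weed out the weak sack clip in the bakery

## Task

One of the two green sack clips on the bakery bench has lost its spring: find it by lifting the yellow cards, since a good clip comes up hanging on its card while the weak one stays behind and lets its card slide out. Put the weak clip, without its card, into the red tub and leave its card on the bench outside the tub; the good clip must end standing upright on the bench with its card still seated in it.

Things in the scene. Friction and masses are not known exactly. Their poses are not given: they have to be found in the camera images.
- clip_p: Green steel sack clip standing jaws up, a yellow card pinched in it. 34 mm across (x, squeeze direction), 60 long (y), 58 tall, 140-210 g; origin centre of underside, z up. Plain rigid side walls at x = +-17 mm, up to 42 mm: grasp here 20-30 mm up once the card is out. Yaw up to 30 deg. One of the two clips (either; they look alike) is weak: under 0.5 N of drag on its card.
- clip_q: Green steel sack clip standing jaws up, a yellow card pinched in it. 34 mm across (x, squeeze direction), 60 long (y), 58 tall, 140-210 g; origin centre of underside, z up. Plain rigid side walls at x = +-17 mm, up to 42 mm: grasp here 20-30 mm up once the card is out. Yaw up to 30 deg. Looks like clip_p. The good one of the two drags on its card with 8 N or more.
- card_p: Rigid yellow test card, 30 g, axes as clip_p, in which it stands. Plate 4 mm thick (x), 44 wide (y), 62 tall; on top a grip bar 10 thick, 40 wide, 24 tall. Origin: centre of lower edge, 30 mm above the clip's underside, 28 below its jaw top. Grip bar's middle 72 mm above origin (102 above bench): grasp it across x. Out after a 28 mm rise. Bench midway between the clips is clear.
- card_q: Rigid yellow test card, 30 g, axes as clip_q, in which it stands. Plate 4 mm thick (x), 44 wide (y), 62 tall; on top a grip bar 10 thick, 40 wide, 24 tall. Origin: centre of lower edge, 30 mm above the clip's underside, 28 below its jaw top. Grip bar's middle 72 mm above origin (102 above bench): grasp it across x. A pulled card may stand or lie flat.
- tub: Open square red plastic tub for rejects, 170 x 170 mm outside, 50 mm tall, walls and floor 4 mm thick, standing on the bench to the left of the clips. Origin: centre of its underside; z up.
Not all that is in view belongs to the job. What is shaped like the tub but purple or turquoise is not meant.

How it is judged:
On the way:
1. the weak clip's card is pulled up out of it while that clip stays standing on the bench (rules are written for either clip) (((z of card_p in the frame of clip_p above 0.06 m and height (world z) of clip_p below 0.01 m and angle between clip_p's own z axis and vertical below 0.25 rad) or (z of card_q in the frame of clip_q above 0.06 m and height (world z) of clip_q below 0.01 m and angle between clip_q's own z axis and vertical below 0.25 rad))), for 0.1 s.
At the end, for the whole second after the job is handed in: Weak clip lies in the red tub, any way up; its card on the bench, origin over 100 mm from the tub's centre; good clip stands on the bench outside the tub (over 100 mm from its centre), upright within 10 degrees, its card within 15 mm of its seated height and 20 mm of its centre; all at rest (((x of clip_p in the frame of tub between -0.083 and 0.083 m and y of clip_p in the frame of tub between -0.083 and 0.083 m and height (world z) of each of clip_p, card_p below 0.045 m and linear speed of each of clip_p, card_p, clip_q below 0.02 m/s and horizontal distance between each of card_p, clip_q and tub above 0.1 m and height (world z) of clip_q below 0.01 m and angle between clip_q's own z axis and vertical below 0.17 rad and z of card_q in the frame of clip_q between 0.015 and 0.045 m and horizontal distance between card_q and clip_q below 0.02 m) or (x of clip_q in the frame of tub between -0.083 and 0.083 m and y of clip_q in the frame of tub between -0.083 and 0.083 m and height (world z) of each of clip_q, card_q below 0.045 m and linear speed of each of clip_q, card_q, clip_p below 0.02 m/s and horizontal distance between each of card_q, clip_p and tub above 0.1 m and height (world z) of clip_p below 0.01 m and angle between clip_p's own z axis and vertical below 0.17 rad and z of card_p in the frame of clip_p between 0.015 and 0.045 m and horizontal distance between card_p and clip_p below 0.02 m))); the robot touches nothing.
It also fails if it takes over 72 s, if anything falls off the work surface, if the arm or the gripper's body presses on something with over 40 N, if the wrist force passes 120 N, or if a joint passes its speed limit or range.

## Robot

A 6-joint arm with a two-finger parallel gripper is mounted at the origin on the work surface. World frame = base frame: x ahead of the robot, y to its left, z up, the work surface at z = 0. Lengths are in m, angles in rad, forces in N, time in s.
With the tool pointing down it reaches from about 0.375 to 0.925 m from the base axis. Payload 5.7 kg.
Tool frame: the origin (TCP) lies on the front face of the gripper's body, between the roots of the fingers; the fingertips stand 73 mm ahead of it and the grasp point (between the pads) lies 54 mm ahead of it; x points along the fingers, z is the direction in which the jaws open and shut, and the axes are right-handed (so a half turn about x gives the same grasp; the last joint's range is limited). The gripper opens to 85 mm and grips with 20 to 120 N. Pads are 22 mm wide; open, the fingers measure 114 mm over their backs; the gripper's body (76 mm by 85 mm) begins 54 mm behind the grasp point. The pads swing forward as they close: fully open they stand 13 mm farther back than shut.
Start: joints at [-1.277, 0.359, 1.51, -0, 1.272, -0.115], TCP at [0.238, -0.551, 0.304] pointing down, gripper open.
Joint ranges: [-2.97, 2.97], [-1.01, 2.36], [0.21, 2.38], [-0.96, 4.11], [0.2, 2.71], [-2.98, 2.98]. Speed limits (rad/s): [2.39, 2.39, 3.14, 3.14, 3.14, 3.14].

## Interface

Orientations are given as a rotation vector (axis times angle).
In Python, from cell import ctrl gives the robot as it stands. The module is installed in compiled form; this text tells all that it offers.
- The arm moves only by the tool arm_command, never from a script. Its argument "commands" is text: rows parted by semicolons, each of 4 numbers parted by spaces: the shift along the tool's x, y, z in units of 30 mm (1.0 is 30 mm), then the turn about the tool's x in units of 6 degrees (1.0 is 6 degrees). A call has 1 to 12 rows; each row is the pose to reach, as a shift and turn from the pose commanded when the call began, along the tool's axes at that moment; what a row does not reach only later rows make up. A row lasts 1/10 s, in which the tool goes at most 50 mm and 8.59 degrees, less where a joint would pass 70% of its speed; a pose out of reach is approached as far as the arm can. A call with a gripper value outside its range is refused whole. "gripper" is the opening in per cent of the stroke, from 0 (shut) to 100 (fully open), set as the call begins (left out, the last holds). The fingers move at their own pace and stop on an object; "newtons" is the grip in N (left out, the last holds). Time passes only in rows, so rows that repeat a pose let the fingers close. It gives the time, the measured TCP pose, the force and the opening at its end, in the units of the state.
- ctrl.get_obs(): the state, without advancing time (a new reading comes with each control period).
- ctrl.capture(name): name is "scene" or "top" or "wrist"; returns the picture (400x640x3 uint8, red, green, blue); there is no depth.
- ctrl.camera_info(name): a dict with "fx", "fy", "cx", "cy" (pixels), "view" (4x4, takes a point from world to camera coordinates); the wrist camera has in their place "hand_eye" (4x4, takes a point from camera to tool coordinates, whose origin is the TCP and whose axes are the tool frame's). Camera axes: x right, y up, looking along -z (the intrinsics and any distortion apply to the point x, -y, -z); pixel columns grow to the right and rows downward; lengths in m; the calibration is good to about 2 mm. A picture is of the moment at which its call begins: read the wrist's pose just before it. camera_info takes no time and is no camera call.
- ctrl.hand_in(): hands the job in, once; it reports no verdict.
The state is a dict: "time": time; "joint_pos": joint angles; "joint_vel": joint speeds; "joint_efforts": joint torques, N m; "position": TCP position; "ee_rot": TCP orientation; "wrist_force": force on the tool from outside, world axes, zero at the start; "wrist_torque": the same for the moment, N m; "width": finger opening in m.
Only numpy, scipy, OpenCV 4.12 (cv2) and the standard library are available. Lean on these libraries where they do the work, as an engineer would, in place of code of your own. Each camera call takes 0.05 s, during which the arm holds its last target.

## Working session

There is one attempt and no reset: what is moved stays moved. The work goes in short steps, Python scripts to look and compute and a tool call to move; the robot and the scene stay as the last step left them, time stands still between calls to the robot, and variables do not carry over. Pictures are saved under pics/ and viewed, and the job is handed in when it is done.

Besides the shell and the picture viewer there is one more tool, called by a JSON object that holds its "name" and its "arguments". arm_command: Moves the arm, as the interface text tells. Its arguments: {"type":"object","properties":{"commands":{"type":"string"},"gripper":{"type":"number"},"newtons":{"type":"number"}},"required":["commands"]}

```bash
mkdir -p pics; ls
python3 - <<'E'
from cell import ctrl
import cv2,numpy as np
o=ctrl.get_obs();print(o)
for n in ["scene","top","wrist"]:
    im=ctrl.capture(n);cv2.imwrite(f"pics/{n}0.png",im[:,:,::-1])
    i=ctrl.camera_info(n);print(n,i)
E
```

```text
pics
{'time': 0.0, 'joint_pos': array([-1.27711078e+00,  3.59519850e-01,  1.51146728e+00, -4.10179309e-06,
        1.27248772e+00, -1.15114562e-01]), 'joint_vel': array([-9.55042980e-07,  4.51459918e-04,  1.79996151e-03, -2.45276498e-03,
       -1.00315509e-04, -1.81564656e-04]), 'joint_efforts': array([-8.15310232e-04, -5.27600312e+01, -2.78621882e+01, -4.50444704e-04,
        1.27553157e-02, -4.43761235e-05]), 'position': array([ 0.23832573, -0.55002614,  0.30303136]), 'ee_rot': array([ 0.90420059,  1.37678713, -0.90221939]), 'wrist_force': array([ 0.12255459, -0.66440607, -0.68344878]), 'wrist_torque': array([-0.02207136, -0.03124633, -0.02565299]), 'width': 0.08523162102089599}
scene {'fx': 460.3864301932603, 'fy': 460.3864301932603, 'cx': 319.076105726536, 'cy': 208.29034145112757, 'view': array([[ 0.71646037,  0.69762562,  0.00174287, -0.33393287],
       [-0.37510342,  0.38312177,  0.84410612,  0.1289945 ],
       [ 0.58820232, -0.60542233,  0.53617332, -1.18593826],
       [ 0.        ,  0.        ,  0.        ,  1.        ]])}
top {'fx': 372.79323280489206, 'fy': 372.79323280489206, 'cx': 316.61934249361093, 'cy': 198.25221871213037, 'view': array([[ 0.00635667, -0.9999506 , -0.00764192,  0.03078935],
       [ 0.99710424,  0.00575907,  0.07582851, -0.46958204],
       [-0.07578075, -0.0081018 ,  0.99709159, -0.79909135],
       [ 0.        ,  0.        ,  0.        ,  1.        ]])}
wrist {'fx': 303.02991672919853, 'fy': 303.02991672919853, 'cx': 314.48065519182285, 'cy': 196.82366428140756, 'hand_eye': array([[-2.85564609e-04,  2.84066134e-01, -9.58804646e-01,
        -6.91782220e-02],
       [ 1.14563801e-03,  9.58804149e-01,  2.84065645e-01,
         7.17497012e-02],
       [ 9.99999303e-01, -1.01732395e-03, -5.99237493e-04,
        -8.50086100e-04],
       [ 0.00000000e+00,  0.00000000e+00,  0.00000000e+00,
         1.00000000e+00]])}
```

View pics/scene0.png

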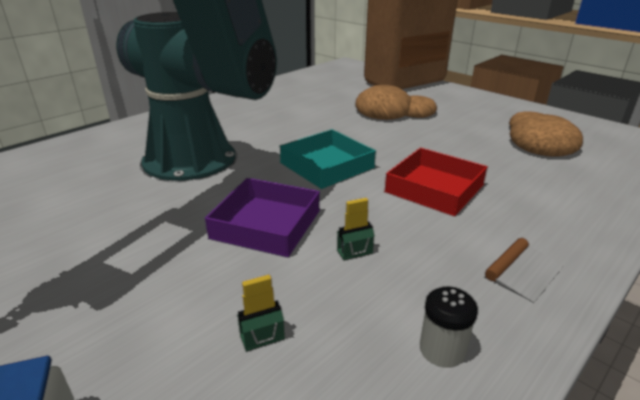

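View pics/top0.png

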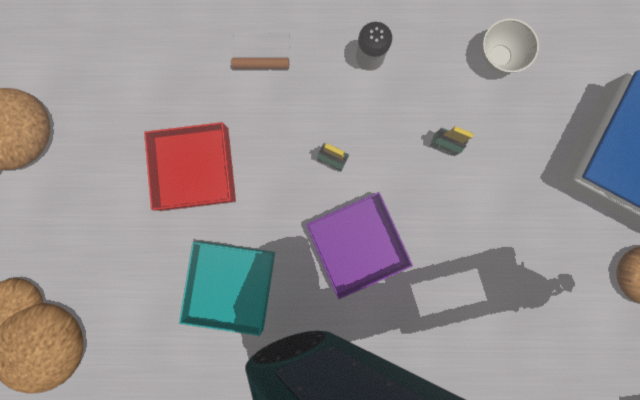

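View pics/wrist0.png

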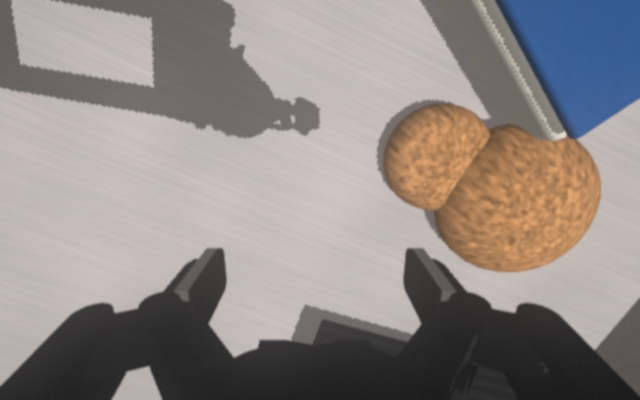

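```bash
cat > h.py <<'E'
from cell import ctrl
import cv2,numpy as np
from scipy.spatial.transform import Rotation as R
def ray(name,px,obs=None):
    i=ctrl.camera_info(name)
    d=np.array([(px[0]-i['cx'])/i['fx'],-(px[1]-i['cy'])/i['fy'],-1.])
    if name=='wrist':
        T=np.eye(4);T[:3,:3]=R.from_rotvec(obs['ee_rot']).as_matrix();T[:3,3]=obs['position'];M=T@i['hand_eye']
    else: M=np.linalg.inv(i['view'])
    return M[:3,3],M[:3,:3]@d
def plane(name,px,z,obs=None):
    c,d=ray(name,px,obs);return c+d*(z-c[2])/d[2]
def proj(name,P,obs=None):
    i=ctrl.camera_info(name)
    if name=='wrist':
        T=np.eye(4);T[:3,:3]=R.from_rotvec(obs['ee_rot']).as_matrix();T[:3,3]=obs['position'];V=np.linalg.inv(T@i['hand_eye'])
    else: V=i['view']
    p=V[:3,:3]@P+V[:3,3];return np.array([i['cx']+i['fx']*p[0]/-p[2],i['cy']-i['fy']*p[1]/-p[2]])
def blobs(im,lo,hi,amin=20):
    hsv=cv2.cvtColor(im,cv2.COLOR_RGB2HSV);m=cv2.inRange(hsv,lo,hi)
    cs,_=cv2.findContours(m,cv2.RETR_EXTERNAL,cv2.CHAIN_APPROX_NONE)
    return [c for c in cs if cv2.contourArea(c)>amin]
def state():
    o=ctrl.get_obs();M=R.from_rotvec(o['ee_rot']).as_matrix()
    print('t',round(o['time'],2),'tcp',o['position'].round(4),'F',o['wrist_force'].round(2),'w',round(o['width'],4),'grasp',(o['position']+.054*M[:,0]).round(4));print(M.round(3));return o,M
E
python3 - <<'E'
from h import *
im=cv2.imread('pics/top0.png');a=im[110:190,290:490]
cv2.imwrite('pics/topcrop.png',cv2.resize(a,(800,320),interpolation=cv2.INTER_CUBIC))
rgb=im[:,:,::-1].copy()
for v in (190,120):
  for c in blobs(rgb,(20,120,v),(35,255,255),15):
    r=cv2.minAreaRect(c);print('yellow',v,r);b=cv2.boxPoints(r)
    for p in b: print(plane('top',p,.114)[:2].round(4))
    print('ctr',plane('top',r[0],.114)[:2])
for c in blobs(rgb,(0,150,60),(8,255,255),500):
    r=cv2.minAreaRect(c);print('red',r,[plane('top',p,.05)[:2].round(3) for p in cv2.boxPoints(r)],plane('top',r[0],.05))
s=cv2.imread('pics/scene0.png')[:,:,::-1].copy()
for c in blobs(s,(20,120,100),(35,255,255),15):
    r=cv2.minAreaRect(c);print('scene',r)
E
```

```text
yellow 190 ((334.0000305175781, 149.00001525878906), (18.782970428466797, 3.5777084827423096), 26.56505012512207)
[0.5638 0.0175]
[0.5701 0.0144]
[ 0.5537 -0.0184]
[ 0.5473 -0.0153]
ctr [ 5.58707143e-01 -4.60517610e-04]
yellow 190 ((463.2633056640625, 131.5680389404297), (18.76923179626465, 3.461538791656494), 22.61986541748047)
[ 0.5983 -0.2348]
[ 0.6047 -0.2375]
[ 0.5905 -0.2709]
[ 0.5841 -0.2682]
ctr [ 0.59441261 -0.25285083]
yellow 120 ((334.2000427246094, 149.6000213623047), (20.57182502746582, 4.4721360206604), 26.56505012512207)
[0.5626 0.0191]
[0.5705 0.0152]
[ 0.5525 -0.0208]
[ 0.5446 -0.0169]
ctr [ 0.55752253 -0.00085414]
yellow 120 ((462.8372802734375, 131.89053344726562), (19.307693481445312, 4.384615421295166), 22.61986541748047)
[ 0.597  -0.2331]
[ 0.6051 -0.2365]
[ 0.5905 -0.2709]
[ 0.5825 -0.2674]
ctr [ 0.59376827 -0.25200599]
red ((189.83786010742188, 165.8720245361328), (77.87469482421875, 75.07049560546875), 83.2901611328125) [array([0.608, 0.395]), array([0.628, 0.236]), array([0.462, 0.212]), array([0.442, 0.369])] [0.53440013 0.30323163 0.05      ]
scene ((257.1470947265625, 291.5882568359375), (27.8915958404541, 32.01470184326172), 75.96376037597656)
scene ((355.89605712890625, 212.53958129882812), (19.801239013671875, 30.94565773010254), 5.710593223571777)
```

View pics/topcrop.png

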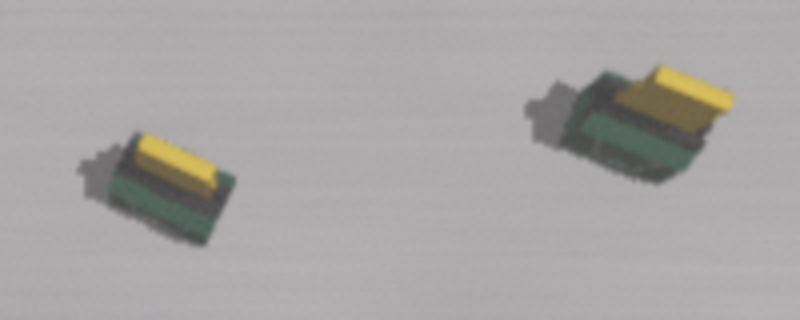

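```bash
cat >> h.py <<'E'
def goto(P,yaw=None,o=None,M=None):
    # P = grasp-point target; yaw of opening axis (deg). prints units
    if o is None: o,M=state()
    g=o['position']+.054*M[:,0]
    d=M.T@(np.array(P)-g); print('shift units',(d/.03).round(3))
    if yaw is not None:
        z=M.T@np.array([np.cos(np.radians(yaw)),np.sin(np.radians(yaw)),0])
        a=np.degrees(np.arctan2(-z[1],z[2])); a=(a+90)%180-90
        print('turn units',round(a/6,3))
E
python3 -c "
from h import *
goto((0.594,-0.252,0.200),-22.6)
goto((0.558,-0.001,0.200),-25)"
```

```text
t 0.15 tcp [ 0.2384 -0.5501  0.3032] F [-0.07  0.16 -0.08] w 0.0854 grasp [ 0.2383 -0.5501  0.2492]
[[-0.     0.918  0.397]
 [ 0.001  0.397 -0.918]
 [-1.     0.    -0.001]]
shift units [ 1.65  14.827 -4.402]
turn units -7.33
t 0.15 tcp [ 0.2384 -0.5501  0.3032] F [-0.07  0.16 -0.08] w 0.0854 grasp [ 0.2383 -0.5501  0.2492]
[[-0.     0.918  0.397]
 [ 0.001  0.397 -0.918]
 [-1.     0.    -0.001]]
shift units [  1.663  17.052 -12.557]
turn units -6.93
```

Candidates: clips at top pixels (332,155) and (451,140), both to be tested; tubs red (190,167, chosen), purple (357,245) and turquoise (227,287), both rejected. The crop confirms green clips with yellow cards. I'm moving above the right clip first.

{"name": "arm_command", "arguments": {"commands": "0 1.5 -0.45 -0.75; 0 3 -0.9 -1.5; 0 4.5 -1.35 -2.25; 0 6 -1.8 -3; 0 7.5 -2.2 -3.7; 0 9 -2.65 -4.5; 0 10.5 -3.1 -5.2; 0 12 -3.55 -5.9; 0.5 13.5 -4 -6.7; 1 14.5 -4.3 -7.33; 1.4 14.83 -4.4 -7.33; 1.65 14.83 -4.4 -7.33"}}

```text
time: 1.35
position: [0.5945, -0.2513, 0.2527]
ee_rot: [0.309, 1.551, -0.308]
wrist_force: [-0.5, -0.3, 0.0]
width: 0.0852
```

Run:
```python
from h import *
o,M=state()
im=ctrl.capture('wrist');cv2.imwrite('pics/w1.png',im[:,:,::-1])
for v in (200,120):
  for c in blobs(im,(20,120,v),(35,255,255),100):
    r=cv2.minAreaRect(c);print(v,r,[plane('wrist',p,.114,o)[:2].round(4) for p in cv2.boxPoints(r)],plane('wrist',r[0],.114,o))
goto((0.594,-0.252,0.102),-22.6,o,M)
```

```text
t 1.35 tcp [ 0.5945 -0.2513  0.2527] F [-0.52 -0.32  0.01] w 0.0852 grasp [ 0.5944 -0.2513  0.1987]
[[-0.002  0.383  0.924]
 [ 0.001  0.924 -0.383]
 [-1.     0.    -0.002]]
200 ((316.5, 212.0), (48.0, 11.0), 90.0) [array([ 0.5978, -0.2338]), array([ 0.605 , -0.2368]), array([ 0.5911, -0.2711]), array([ 0.5836, -0.2679])] [ 0.59453632 -0.25200366  0.114     ]
120 ((316.5, 210.5), (51.0, 13.0), 90.0) [array([ 0.598 , -0.2315]), array([ 0.6065, -0.2351]), array([ 0.5918, -0.2713]), array([ 0.5829, -0.2676])] [ 0.59497451 -0.25093838  0.114     ]
shift units [ 3.224 -0.028  0.005]
turn units 0.011
```

View pics/w1.png

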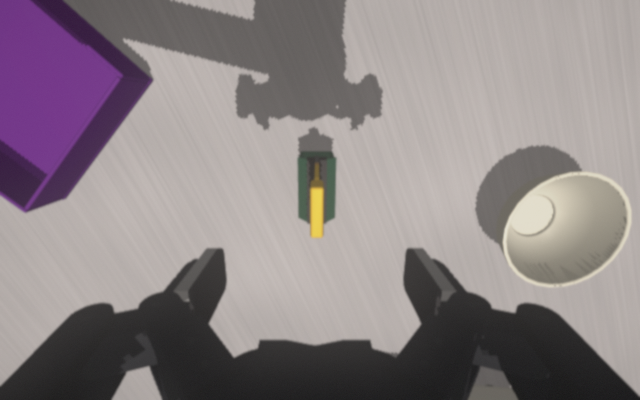

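The wrist view shows the bar at (316,212), square to the fingers and centred. Descend and grip.

{"name": "arm_command", "arguments": {"commands": "1 0 0 0; 2 0 0 0; 2.8 0 0 0; 3.2 0 0 0; 3.2 0 0 0; 3.2 0 0 0", "gripper": 100}}

```text
time: 2.0
position: [0.5943, -0.2536, 0.1593]
ee_rot: [0.31, 1.548, -0.311]
wrist_force: [0.3, -0.6, -0.2]
width: 0.0857
```

{"name": "arm_command", "arguments": {"commands": "0 0 0 0; 0 0 0 0; 0 0 0 0; 0 0 0 0; 0 0 0 0; 0 0 0 0; 0 0 0 0; 0 0 0 0; 0 0 0 0; 0 0 0 0", "gripper": 0, "newtons": 30}}

```text
time: 3.0
position: [0.5945, -0.2527, 0.1586]
ee_rot: [0.309, 1.548, -0.309]
wrist_force: [0.4, -0.6, 2.1]
width: 0.0095
```

{"name": "arm_command", "arguments": {"commands": "-0.1 0 0 0; -0.2 0 0 0; -0.4 0 0 0; -0.5 0 0 0; -0.5 0 0 0; -0.5 0 0 0"}}

```text
time: 3.6
position: [0.5942, -0.2526, 0.1735]
ee_rot: [0.309, 1.548, -0.309]
wrist_force: [-0.8, 0.2, -2.4]
width: 0.01
```

Run:
```python
from h import *
o,M=state()
im=ctrl.capture('scene')[:,:,::-1]
cv2.imwrite('pics/s1.png',cv2.resize(im[200:400,150:470],(800,500)))
```

```text
t 3.6 tcp [ 0.5942 -0.2526  0.1735] F [-0.81  0.22 -2.38] w 0.01 grasp [ 0.5943 -0.2526  0.1195]
[[ 0.     0.384  0.923]
 [ 0.     0.923 -0.384]
 [-1.     0.     0.   ]]
```

View pics/s1.png

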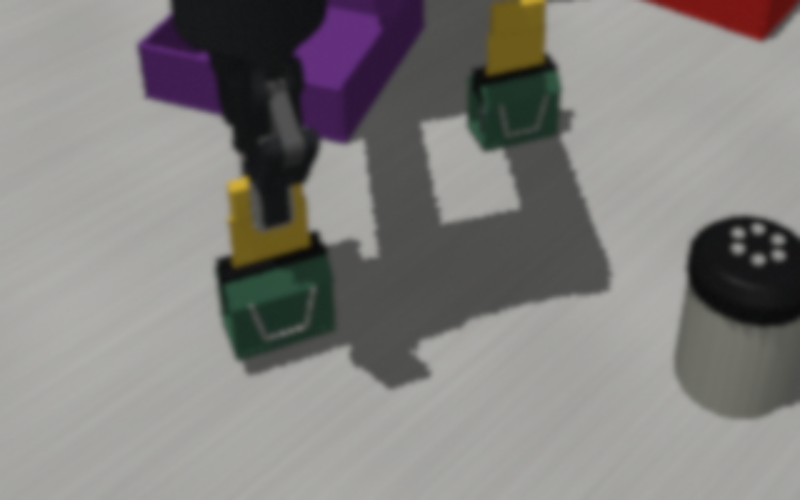

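In the crop the right clip has risen with its card: its lower corner is at scene row ~342, against 348 before. The force is about 2.4 N, so the right clip is the good one. Set it back down and release.

{"name": "arm_command", "arguments": {"commands": "0.2 0 0 0; 0.35 0 0 0; 0.45 0 0 0; 0.5 0 0 0; 0.5 0 0 0; 0.5 0 0 0"}}

```text
time: 4.25
position: [0.5942, -0.2525, 0.1586]
ee_rot: [0.31, 1.549, -0.309]
wrist_force: [-1.2, 1.0, 2.3]
width: 0.0094
```

{"name": "arm_command", "arguments": {"commands": "0 0 0 0; 0 0 0 0; 0 0 0 0; 0 0 0 0; 0 0 0 0; 0 0 0 0; 0 0 0 0; 0 0 0 0; 0 0 0 0; 0 0 0 0", "gripper": 100}}

```text
time: 5.25
position: [0.5942, -0.2525, 0.1584]
ee_rot: [0.309, 1.549, -0.309]
wrist_force: [-0.2, 0.0, 0.3]
width: 0.0852
```

{"name": "arm_command", "arguments": {"commands": "-0.5 0 0 0; -1.2 0 0 0; -2.2 0 0 0; -3 0 0 0; -3.2 0 0 0; -3.2 0 0 0"}}

```text
time: 5.85
position: [0.5949, -0.2529, 0.2562]
ee_rot: [0.309, 1.545, -0.31]
wrist_force: [0.3, -0.3, -0.0]
width: 0.0848
```

Run:
```python
from h import *
o,M=state()
im=ctrl.capture('scene')[:,:,::-1]
cv2.imwrite('pics/s2.png',cv2.resize(im[200:400,150:470],(800,500)))
goto((0.5585,-0.0005,0.200),-25,o,M)
```

```text
t 5.85 tcp [ 0.5949 -0.2529  0.2562] F [ 0.31 -0.3  -0.  ] w 0.0848 grasp [ 0.5951 -0.253   0.2022]
[[ 0.003  0.384  0.923]
 [-0.001  0.923 -0.384]
 [-1.    -0.     0.003]]
shift units [ 0.059  7.301 -4.359]
turn units 0.401
```

View pics/s2.png

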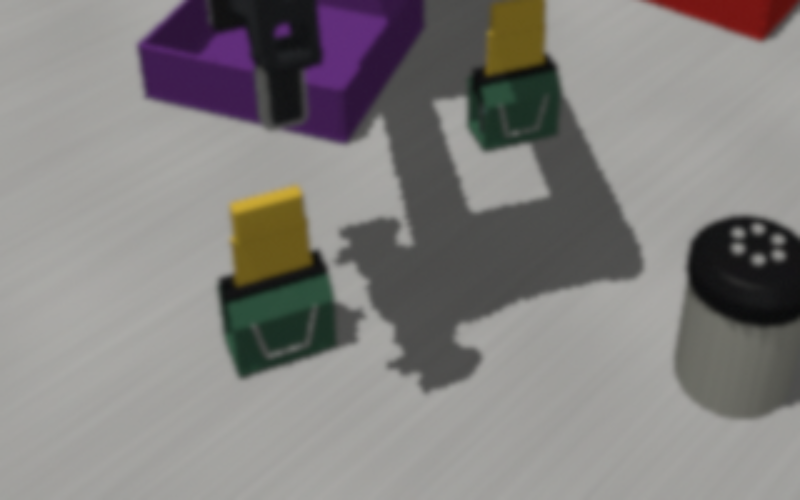

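The right clip is standing again with its card seated (crop base ~375 against 355 when lifted). Now to the left clip.

{"name": "arm_command", "arguments": {"commands": "0 1.3 -0.75 0.1; 0 2.6 -1.5 0.2; 0 3.9 -2.3 0.3; 0 5.2 -3.1 0.4; 0 6.4 -3.8 0.4; 0 7 -4.2 0.4; 0 7.3 -4.36 0.4; 0 7.3 -4.36 0.4; 0 7.3 -4.36 0.4"}}

```text
time: 6.8
position: [0.5578, -0.0009, 0.2539]
ee_rot: [0.342, 1.544, -0.343]
wrist_force: [-0.3, -0.6, 1.8]
width: 0.0852
```

Run:
```python
from h import *
o,M=state()
im=ctrl.capture('wrist');cv2.imwrite('pics/w2.png',im[:,:,::-1])
for v in (200,120):
  for c in blobs(im,(20,120,v),(35,255,255),100):
    r=cv2.minAreaRect(c);print(v,r,[plane('wrist',p,.114,o)[:2].round(4) for p in cv2.boxPoints(r)]);P=plane('wrist',r[0],.114,o);print(P)
    goto((P[0],P[1],0.102),-25,o,M)
```

```text
t 6.8 tcp [ 0.5578 -0.0009  0.2539] F [-0.27 -0.64  1.75] w 0.0852 grasp [ 0.5578 -0.0009  0.1999]
[[-0.001  0.423  0.906]
 [-0.     0.906 -0.423]
 [-1.    -0.001 -0.   ]]
200 ((316.5, 208.0), (48.0, 11.0), 90.0) [array([0.5631, 0.0185]), array([0.5702, 0.0152]), array([ 0.5549, -0.0183]), array([ 0.5475, -0.0148])]
[0.55910456 0.00056801 0.114     ]
shift units [3.262 0.067 0.02 ]
turn units 0.0
120 ((316.5, 197.5), (13.0, 69.0), 0.0) [array([ 0.5468, -0.0145]), array([0.5689, 0.0325]), array([0.5771, 0.0287]), array([ 0.5556, -0.0186])]
[0.56245281 0.00780599 0.114     ]
shift units [3.262 0.332 0.02 ]
turn units 0.0
```

View pics/w2.png

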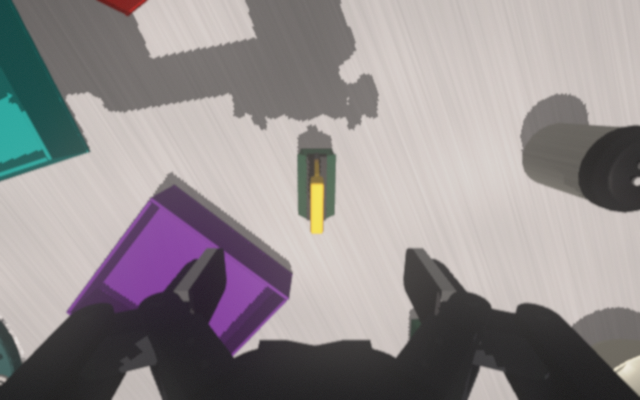

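Bar aligned at (316,208). Descend, grip and lift in steps.

{"name": "arm_command", "arguments": {"commands": "1 0.05 0 0; 2 0.05 0 0; 2.8 0.05 0 0; 3.25 0.05 0 0; 3.25 0.05 0 0; 3.25 0.05 0 0"}}

```text
time: 7.45
position: [0.5588, 0.0006, 0.1573]
ee_rot: [0.343, 1.543, -0.343]
wrist_force: [1.4, -1.0, -0.2]
width: 0.0855
```

{"name": "arm_command", "arguments": {"commands": "0 0 0 0; 0 0 0 0; 0 0 0 0; 0 0 0 0; 0 0 0 0; 0 0 0 0; 0 0 0 0; 0 0 0 0; 0 0 0 0; 0 0 0 0", "gripper": 0}}

```text
time: 8.45
position: [0.5587, 0.0012, 0.1572]
ee_rot: [0.342, 1.543, -0.342]
wrist_force: [0.2, 0.1, 4.9]
width: 0.0098
```

{"name": "arm_command", "arguments": {"commands": "-0.1 0 0 0; -0.3 0 0 0; -0.5 0 0 0; -0.8 0 0 0; -1.1 0 0 0; -1.4 0 0 0; -1.7 0 0 0; -2 0 0 0; -2.3 0 0 0; -2.5 0 0 0; -2.5 0 0 0; -2.5 0 0 0"}}

```text
time: 9.65
position: [0.5582, 0.0012, 0.2319]
ee_rot: [0.342, 1.544, -0.342]
wrist_force: [0.6, -0.3, -0.1]
width: 0.0097
```

Run:
```python
from h import *
o,M=state()
im=ctrl.capture('scene')[:,:,::-1]
cv2.imwrite('pics/s3.png',im)
im=ctrl.capture('top')[:,:,::-1]
cv2.imwrite('pics/t3.png',im)
t0=cv2.imread('pics/top0.png')[:,:,::-1].copy()
for c in blobs(t0,(125,80,50),(150,255,255),500):
    r=cv2.minAreaRect(c);print('purple',r,[plane('top',p,.05)[:2].round(3) for p in cv2.boxPoints(r)])
```

```text
t 9.65 tcp [0.5582 0.0012 0.2319] F [ 0.58 -0.35 -0.09] w 0.0097 grasp [0.5582 0.0012 0.1779]
[[-0.     0.423  0.906]
 [ 0.     0.906 -0.423]
 [-1.     0.    -0.   ]]
purple ((358.7103576660156, 245.01016235351562), (81.85823822021484, 81.37387084960938), 66.19406127929688) [array([0.413, 0.057]), array([ 0.483, -0.099]), array([ 0.327, -0.166]), array([ 0.259, -0.012])]
```

View pics/s3.png

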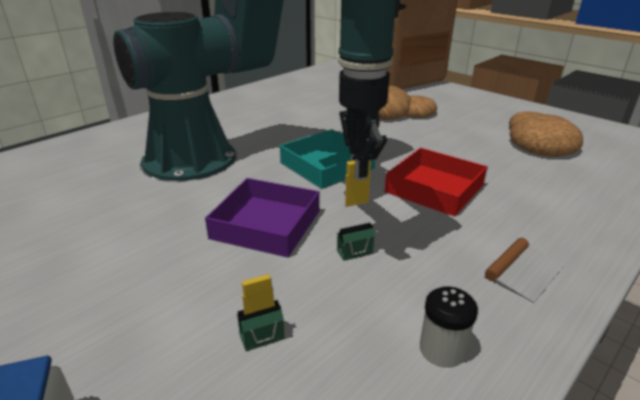

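View pics/t3.png

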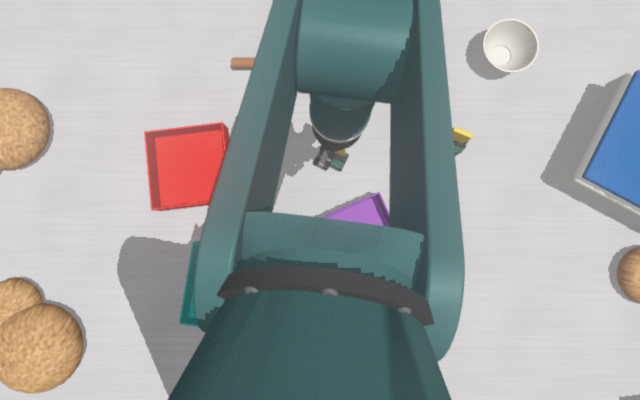

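The card is out: its plate hangs at scene (357,185) and the left clip stayed standing at (356,241). So the left clip is the weak one. I'll put the card down around (0.61,-0.13).

```bash
python3 -c "
from h import *
goto((0.61,-0.13,0.076))"
```

```text
t 9.75 tcp [0.558  0.0013 0.2315] F [-0.57  0.61  0.23] w 0.0095 grasp [0.5579 0.0013 0.1775]
[[-0.001  0.423  0.906]
 [ 0.     0.906 -0.423]
 [-1.    -0.    -0.001]]
shift units [ 3.38  -3.232  3.426]
```

{"name": "arm_command", "arguments": {"commands": "0 -0.6 0.65 0; 0 -1.2 1.3 0; 0 -1.9 2 0; 0 -2.5 2.7 0; 0 -3 3.2 0; 0.7 -3.2 3.4 0; 1.4 -3.23 3.43 0; 2.1 -3.23 3.43 0; 2.7 -3.23 3.43 0; 3.1 -3.23 3.43 0; 3.3 -3.23 3.43 0; 3.35 -3.23 3.43 0"}}

```text
time: 10.95
position: [0.6104, -0.1299, 0.1308]
ee_rot: [0.342, 1.545, -0.342]
wrist_force: [-0.8, -0.0, -0.1]
width: 0.0095
```

{"name": "arm_command", "arguments": {"commands": "0 0 0 0; 0.03 0 0 0; 0.06 0 0 0; 0.09 0 0 0; 0.09 0 0 0"}}

```text
time: 11.45
position: [0.6106, -0.1301, 0.1289]
ee_rot: [0.342, 1.543, -0.342]
wrist_force: [-0.4, 0.4, -0.7]
width: 0.0093
```

{"name": "arm_command", "arguments": {"commands": "0.03 0 0 0; 0.06 0 0 0; 0.06 0 0 0; 0.06 0 0 0"}}

```text
time: 11.85
position: [0.6108, -0.1301, 0.1272]
ee_rot: [0.342, 1.543, -0.342]
wrist_force: [-0.4, 0.4, 3.1]
width: 0.0093
```

{"name": "arm_command", "arguments": {"commands": "0 0 0 0; 0 0 0 0; 0 0 0 0; 0 0 0 0; 0 0 0 0; 0 0 0 0; 0 0 0 0; 0 0 0 0; 0 0 0 0; 0 0 0 0", "gripper": 100}}

```text
time: 12.85
position: [0.6106, -0.1301, 0.1269]
ee_rot: [0.342, 1.544, -0.342]
wrist_force: [0.2, 0.0, -0.7]
width: 0.0855
```

{"name": "arm_command", "arguments": {"commands": "-0.5 0 0 0; -1 0 0 0; -2 0 0 0; -3 0 0 0; -4 0 0 0; -4.2 0 0 0; -4.2 0 0 0"}}

```text
time: 13.55
position: [0.6116, -0.1304, 0.2556]
ee_rot: [0.342, 1.539, -0.342]
wrist_force: [-0.2, -0.3, -0.7]
width: 0.0853
```

Run:
```python
from h import *
o,M=state()
im=ctrl.capture('scene')[:,:,::-1]
cv2.imwrite('pics/s4.png',im)
goto((0.552,0.001,0.200),-25,o,M)
```

```text
t 13.55 tcp [ 0.6116 -0.1304  0.2556] F [-0.2  -0.31 -0.67] w 0.0853 grasp [ 0.6118 -0.1304  0.2016]
[[ 0.004  0.423  0.906]
 [-0.001  0.906 -0.423]
 [-1.     0.001  0.005]]
shift units [ 0.039  3.129 -3.659]
turn units 0.001
```

View pics/s4.png

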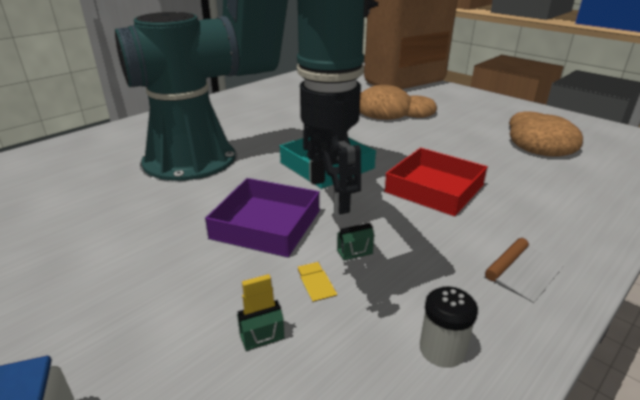

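The card now lies flat on the bench at (317,282), clear of both clips. Now over the weak clip.

{"name": "arm_command", "arguments": {"commands": "0 0.7 -0.8 0; 0 1.5 -1.7 0; 0 2.2 -2.6 0; 0 2.8 -3.2 0; 0 3.1 -3.4 0; 0 3.1 -3.4 0; 0 3.1 -3.4 0"}}

```text
time: 14.3
position: [0.558, -0.0033, 0.2525]
ee_rot: [0.341, 1.544, -0.342]
wrist_force: [0.5, 0.7, -1.0]
width: 0.0854
```

Run:
```python
from h import *
o,M=state()
im=ctrl.capture('wrist');cv2.imwrite('pics/w3.png',im[:,:,::-1])
for c in blobs(im,(65,60,20),(85,255,130),150):
    r=cv2.boundingRect(c);print('green',r,cv2.minAreaRect(c),plane('wrist',cv2.minAreaRect(c)[0],.05,o))
goto((0.559,0.0005,0.026),-25,o,M)
```

```text
t 14.3 tcp [ 0.558  -0.0033  0.2525] F [ 0.5   0.7  -1.02] w 0.0854 grasp [ 0.5579 -0.0033  0.1985]
[[-0.     0.422  0.906]
 [-0.     0.906 -0.422]
 [-1.    -0.001  0.   ]]
shift units [ 5.749  0.132 -0.021]
turn units 0.004
```

View pics/w3.png

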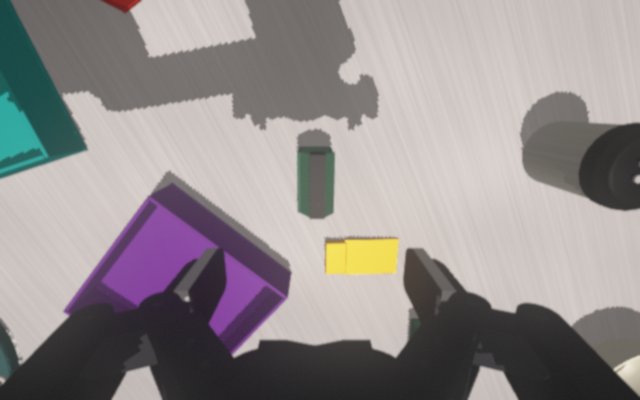

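Slot centre at (316,182), square to the fingers. The card is off to the side at (361,256). Descend and grip the walls.

{"name": "arm_command", "arguments": {"commands": "1.2 0.13 0 0; 2.4 0.13 0 0; 3.4 0.13 0 0; 4.2 0.13 0 0; 4.9 0.13 0 0; 5.4 0.13 0 0; 5.65 0.13 0 0; 5.7 0.13 0 0; 5.7 0.13 0 0; 5.7 0.13 0 0"}}

```text
time: 15.35
position: [0.5598, 0.0006, 0.0827]
ee_rot: [0.342, 1.542, -0.342]
wrist_force: [0.5, 0.3, 0.2]
width: 0.085
```

{"name": "arm_command", "arguments": {"commands": "0 0 0 0; 0 0 0 0; 0 0 0 0; 0 0 0 0; 0 0 0 0; 0 0 0 0; 0 0 0 0; 0 0 0 0; 0 0 0 0; 0 0 0 0", "gripper": 0, "newtons": 40}}

```text
time: 16.35
position: [0.5594, 0.0009, 0.0823]
ee_rot: [0.342, 1.543, -0.342]
wrist_force: [-0.4, 0.1, 5.9]
width: 0.0336
```

{"name": "arm_command", "arguments": {"commands": "-0.2 0 0 0; -0.8 0 0 0; -1.6 0 0 0; -2.6 0 0 0; -3.6 0 0 0; -4.2 0 0 0; -4.5 0 0 0; -4.5 0 0 0; -4.5 0 0 0"}}

```text
time: 17.25
position: [0.5584, 0.0009, 0.216]
ee_rot: [0.342, 1.545, -0.342]
wrist_force: [-0.2, -0.7, -3.1]
width: 0.0338
```

Run:
```python
from h import *
o,M=state()
im=ctrl.capture('scene')[:,:,::-1]
cv2.imwrite('pics/s5.png',im)
im=cv2.imread('pics/top0.png')[:,:,::-1].copy()
goto((0.534,0.303,0.16),None,o,M)
goto((0.534,0.303,0.06),None,o,M)
```

```text
t 17.25 tcp [0.5584 0.0009 0.216 ] F [-0.24 -0.65 -3.07] w 0.0338 grasp [0.5583 0.001  0.162 ]
[[-0.002  0.423  0.906]
 [ 0.     0.906 -0.423]
 [-1.    -0.    -0.002]]
shift units [ 0.072  8.783 -4.989]
shift units [ 3.405  8.784 -4.984]
```

View pics/s5.png

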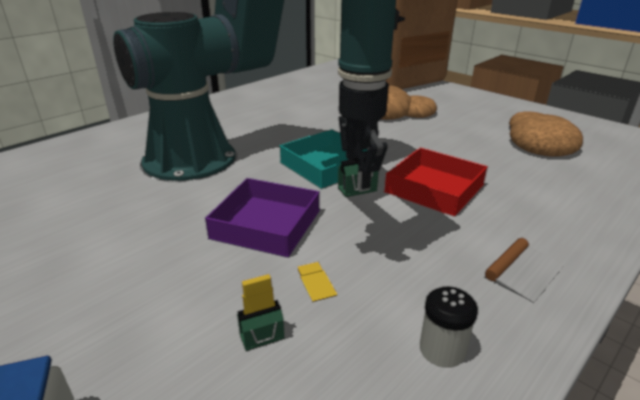

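Clip gripped at 34 mm opening and hanging clear. Carry it to the red tub.

{"name": "arm_command", "arguments": {"commands": "0 1.2 -0.7 0; 0 2.5 -1.4 0; 0 3.8 -2.2 0; 0 5.1 -2.9 0; 0 6.4 -3.6 0; 0 7.6 -4.3 0; 0 8.4 -4.8 0; 0 8.78 -4.98 0; 0 8.78 -4.98 0; 0 8.78 -4.98 0; 0 8.78 -4.98 0"}}

```text
time: 18.4
position: [0.535, 0.3011, 0.2165]
ee_rot: [0.342, 1.544, -0.344]
wrist_force: [-0.6, 0.7, -1.2]
width: 0.0336
```

Run:
```python
from h import *
o,M=state()
im=ctrl.capture('scene')[:,:,::-1]
cv2.imwrite('pics/s6.png',im)
im=ctrl.capture('wrist');cv2.imwrite('pics/w6.png',im[:,:,::-1])
goto((0.534,0.303,0.037),None,o,M)
```

```text
t 18.4 tcp [0.535  0.3011 0.2165] F [-0.63  0.73 -1.25] w 0.0336 grasp [0.535  0.3011 0.1625]
[[-0.001  0.424  0.906]
 [-0.001  0.906 -0.424]
 [-1.    -0.001 -0.001]]
shift units [ 4.183  0.05  -0.055]
```

View pics/w6.png

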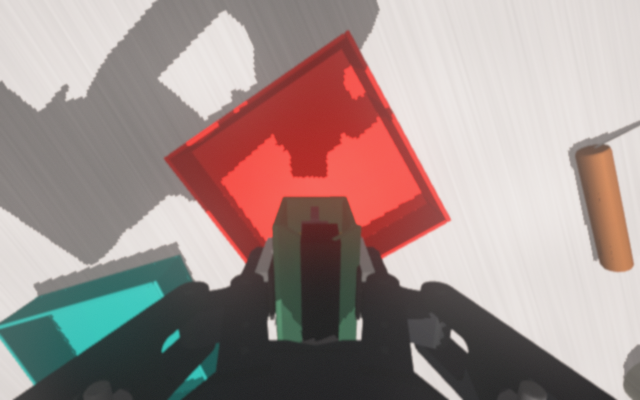

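View pics/s6.png

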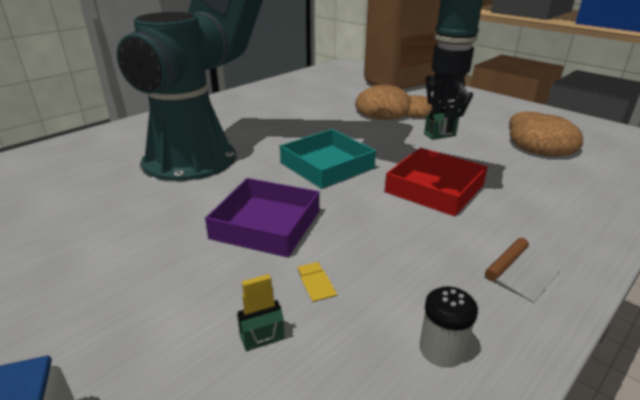

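Run:
```python
from h import *
o=ctrl.get_obs()
c=[plane('wrist',p,.05,o)[:2] for p in [(165,157),(450,219),(347,32)]]
print(c,(c[0]+c[1])/2)
```

```text
[array([0.44330877, 0.38268595]), array([0.62928829, 0.2387742 ]), array([0.60692603, 0.40314132])] [0.53629853 0.31073008]
```

Wrist view puts the tub centre at (0.536,0.311), so I'll adjust slightly and lower.

{"name": "arm_command", "arguments": {"commands": "0 0.28 -0.12 0; 1 0.28 -0.12 0; 2 0.28 -0.12 0; 2.8 0.28 -0.12 0; 3.4 0.28 -0.12 0; 3.8 0.28 -0.12 0; 4.05 0.28 -0.12 0; 4.15 0.28 -0.12 0; 4.15 0.28 -0.12 0; 4.15 0.28 -0.12 0"}}

```text
time: 19.5
position: [0.5359, 0.3122, 0.0933]
ee_rot: [0.343, 1.542, -0.341]
wrist_force: [-0.7, 0.9, -1.9]
width: 0.0331
```

{"name": "arm_command", "arguments": {"commands": "0 0 0 0; 0.03 0 0 0; 0.06 0 0 0; 0.1 0 0 0; 0.1 0 0 0"}}

```text
time: 20.0
position: [0.5351, 0.3118, 0.0893]
ee_rot: [0.342, 1.544, -0.342]
wrist_force: [-0.0, 0.2, -1.9]
width: 0.0332
```

{"name": "arm_command", "arguments": {"commands": "0 0 0 0; 0 0 0 0; 0 0 0 0; 0 0 0 0; 0 0 0 0; 0 0 0 0; 0 0 0 0; 0 0 0 0; 0 0 0 0; 0 0 0 0", "gripper": 85}}

```text
time: 21.0
position: [0.5353, 0.3119, 0.0894]
ee_rot: [0.342, 1.544, -0.342]
wrist_force: [0.2, 0.4, 0.5]
width: 0.0728
```

{"name": "arm_command", "arguments": {"commands": "-0.3 0 0 0; -0.8 0 0 0; -1.6 0 0 0; -2.8 0 0 0; -4 0 0 0; -5.2 0 0 0; -6 0 0 0; -6 0 0 0; -6 0 0 0; -6 0 0 0"}}

```text
time: 22.0
position: [0.5345, 0.3115, 0.2687]
ee_rot: [0.342, 1.545, -0.343]
wrist_force: [-0.5, -0.4, -1.3]
width: 0.0726
```

Run:
```python
from h import *
o,M=state()
im=ctrl.capture('wrist');cv2.imwrite('pics/w7.png',im[:,:,::-1])
im=ctrl.capture('scene');cv2.imwrite('pics/s7.png',im[:,:,::-1])
```

```text
t 22.0 tcp [0.5345 0.3115 0.2687] F [-0.51 -0.43 -1.26] w 0.0726 grasp [0.5344 0.3115 0.2147]
[[-0.002  0.423  0.906]
 [-0.001  0.906 -0.423]
 [-1.    -0.001 -0.001]]
```

View pics/w7.png

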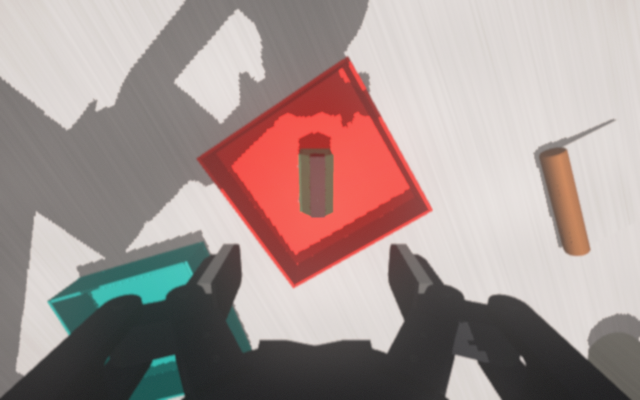

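View pics/s7.png

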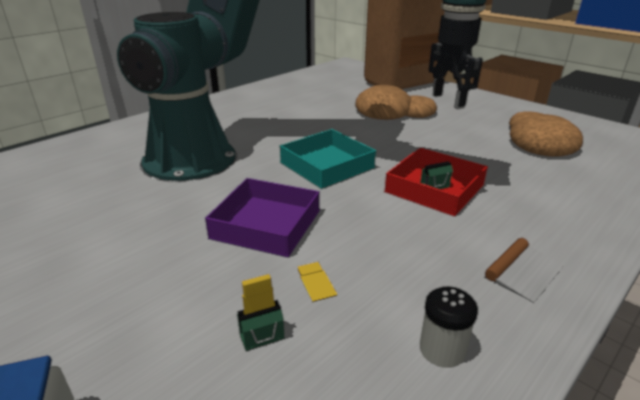

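The weak clip stands in the middle of the red tub (wrist view (316,180)). Its card lies flat on the bench at scene (317,282), and the good clip is upright with its card seated at (260,312). Nothing touches the robot.

```bash
python3 -c "
from cell import ctrl
print(ctrl.hand_in())"
```

```text
the job is handed in; nothing more can be done
None
```

The job is done and was handed in at about 22 s; the hand-in reported no verdict.

- **Good clip:** I lifted the right-hand card first and its clip rose with it, with a wrist force of about 2.4 N. I set it back down on the bench.
- **Weak clip:** The left-hand card slid out with no measurable load while its clip stayed standing. I laid that card on the bench near (0.61, -0.13) and moved the bare clip into the red tub.

The last wrist and scene pictures showed:
- the weak clip standing near the middle of the red tub;
- its card flat on the bench, well away from the tub;
- the good clip upright with its card seated, and the gripper clear of everything.

**Disagreement:** The top and wrist cameras differed by about 8 mm on the tub's centre, well inside the tolerance. I used the wrist value. No other checks failed.

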